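# Pull out the hanger arm and hang the combination spanner

### The job

Pull the middle arm of the spanner hanger straight out towards the robot until its lock button clicks up in front of the sleeve. Then hang the combination spanner (open jaw at one end, ring at the other) by its ring on the upturned peg at the end of that arm, and leave it hanging straight down and still, with the arm locked out. Leave the other loose things on the bench where they are.

Things in the scene. Friction and masses are not known exactly. Their poses are not given: they have to be found in the camera images.
- hanger: Fixed bench stand of grey steel; origin at its foot on the bench (z = 0); its -x is the way its arms point, roughly at the robot. Base plate 12 mm thick, local x -80 to +120, y +-90 mm; 30 mm square column at local x +30; cross bar 210 mm long along y, at height 228 mm. The telescoping arm is at local y = 0. Only the arm is nearer the robot than local x = -80 mm.
- hanger_arm (a joint): How far the telescoping arm is pulled out (m), along the hanger's -x. 0 is fully in; starts at 0 to 0.02; the button comes free at 0.060, the stop is at 0.068. Slides with 2 to 4 N of friction, stays where left. A 16 mm square aluminium bar (top 258 mm above the bench) with a 50 mm bare stretch, when in, between the sleeve and its end plate: closed fingers fit there and can drag the plate.
- lock_button (a joint): Spring lock button on top of the bar, a 10 mm steel pin moving vertically (m), 110 mm behind peg_root. About -0.006: pressed down under the sleeve's roof; 0: clicked out in front of the sleeve, its top 3 mm above the sleeve's top face, and the arm can no longer be pushed back.
- sleeve_mouth (a point): Front end of the dark square sleeve in which the arm slides, on its axis: 250 mm above the bench, local x = -65 mm of the hanger. The sleeve is 24 mm wide, its top face 262.5 mm above the bench, and runs back 140 mm.
- left_spanner (a point): Middle of a smaller spanner, fixed, hanging on the hanger's fixed hook at local y = +95 mm: 34 mm wide, 12 mm thick, from 65 to 240 mm above the bench; its hook's tip reaches 250 mm.
- right_spanner (a point): The same at local y = -95 mm.
- peg_root (a point): On the arm, moving with it: centre of the front face of the upright end plate, where the peg starts, 250 mm above the bench; axes as the hanger's. The aluminium end plate is 40 mm wide, 5 mm thick (from here to +x), and reaches 34 mm above and 18 mm below this point. With the arm fully in this is at the hanger's local x = -120 mm.
- peg_bend (a point): Where the peg turns up: 22 mm in front of peg_root (towards the hanger's -x), level with it. The peg is a steel rod 10 mm in diameter: level from peg_root to here, then up.
- peg_tip (a point): End of the upturned peg, round: 40 mm from peg_bend, rising at 65 degrees above level, leaning to the hanger's -x. A ring lowered over it and released drops into the level part and the tool swings down to hang from it.
- combination_spanner: The spanner to hang: plain steel, 186 mm long, 0.18 to 0.30 kg, open jaw 36 mm wide at its -x end (to x = -90 mm), ring at its +x end (to +96 mm). Only this one has a jaw and a ring. Lies flat, z up. Origin on its underside at mid-shank, within 5 mm of the centre of mass. Shank 14 mm wide (y), 9 mm thick (1.5 to 10.5 mm above the underside), from x = -50 to +54 mm.
- spanner_eye (a point): Centre of the ring's hole, at x = +75 mm, 6 mm above the spanner's underside. The ring is 42 mm outside, 28 mm inside and 12 mm thick.
- open_spanner: Loose bystander: steel spanner 160 mm long with an open jaw 36 mm wide at both ends; origin under its middle.
- ring_spanner: Loose bystander: steel spanner 156 mm long with a 32 mm ring at both ends; origin under its middle.
- tape_roll: Loose bystander: orange tape roll lying flat, 92 mm in diameter, 24 mm high; origin under its middle.
- screwdriver: Loose bystander: screwdriver lying on the bench, about 200 mm long, under 40 mm high; origin under its middle.
- screw_jar: Loose bystander: glass jar with a steel lid, 60 mm in diameter, 75 mm high; origin under its middle.
- spray_can: Loose bystander: grey can standing upright, 60 mm in diameter, 180 mm high; origin under its middle.
- hammer: Loose bystander: hammer lying on the bench, 260 mm long, head 80 mm wide, under 40 mm high; origin under its middle.
Things that resemble listed ones, but are neither listed nor needed, are in the scene too. Leave any blue look-alike of the combination_spanner alone.

How it is judged:
By the outcome, as a careful person would: the job done as asked, in the order asked, and still so for the second after the job is handed in, with the robot touching nothing.
It also fails if it takes over 64 s, if anything falls off the work surface, if the arm or the gripper's body presses on something with over 40 N, if the wrist force passes 120 N, or if a joint passes its speed limit or range.

### The arm

A 7-joint arm with a two-finger parallel gripper is mounted at the origin on the work surface. World frame = base frame: x ahead of the robot, y to its left, z up, the work surface at z = 0. Lengths are in mm, angles in rad, forces in N, time in s.
With the tool pointing down it reaches from about 400 to 875 mm from the base axis. Payload 4.4 kg.
Tool frame: the origin (TCP) lies midway between the tips of the shut fingers; the grasp point (between the pads) lies 19 mm behind it; z points along the fingers, y is the line along which they close (so a half turn about z gives the same grasp; the last joint's range is limited). The gripper opens to 85 mm and grips with 20 to 120 N. Pads are 22 mm wide; open, the fingers measure 114 mm over their backs; the gripper's body (76 mm by 85 mm) begins 54 mm behind the grasp point. The pads swing forward as they close: fully open they stand 13 mm farther back than shut.
Start: joints at [1.138, 0.628, 0.038, 1.517, -0.027, 0.996, -0.02], TCP at [233.138, -606.766, 231.313] pointing down, gripper open.
Joint ranges: [-3.06, 3.06], [-0.37, 2.12], [-1.25, 1.32], [0.18, 2.47], [-1.1, 4.24], [0.23, 1.98], [-2.94, 2.94]. Speed limits (rad/s): [2.57, 2.57, 3.14, 3.14, 3.14, 3.14, 3.14].

### API

Orientations are given as [roll, pitch, yaw] about the fixed x, y, z axes, in that order (R = Rz(yaw) Ry(pitch) Rx(roll)).
In Python, from cell import monitor, cams, ctrl gives the robot as it stands.
- The arm moves only by the tool drive_tool, never from a script. Its argument "motion" is a list of rows, each an object with "fingers": the opening, from 0 (shut) to 1 (fully open); "linear": the shift along the tool's x, y, z in m, a list of three; "twist": the turn about the tool's z in rad. In form: [{"fingers": fingers, "linear": [x, y, z], "twist": twist}, ...]. A call has 1 to 5 rows; each row shifts and turns the commanded pose from where the row before left it, along the tool's axes as they then stand; what a row does not reach is not made up. A row lasts 1/12 s, in which the tool goes at most 41.7 mm and 7.16 degrees, less where a joint would pass 70% of its speed; a pose out of reach is approached as far as the arm can. A call with a gripper value outside its range is refused whole. The fingers move at their own pace and stop on an object; the grip force is fixed at half the most. Time passes only in rows, so rows that do not move let the fingers close. It gives the time, the measured TCP pose, the force, the opening and the grip force at its end, in the units of the state.
- monitor.read_state(): the state, without advancing time (a new reading comes with each control period).
- cams.get_image(name): name is "side" or "top" or "wrist"; returns a dict with "color" (480x640x3 uint8, blue, green, red), "K" (3x3 intrinsics, pixels), "R" (3x3) and "t" (3): a world point X has camera coordinates R X + t. Camera axes: x right, y down, z forward; pixel columns grow to the right and rows downward; lengths in mm; the calibration is good to about 2 mm. A picture is of the moment at which its call begins. There is no depth.
- ctrl.finish_job(): hands the job in; it is judged then, once.
The state is a dict: "clock": time; "qpos": joint angles; "qd": joint speeds; "tau": joint torques, N m; "eef_pos": TCP position; "tool_rot": TCP orientation; "force": force on the tool from outside, world axes, zero at the start; "torque": the same for the moment, N m; "width": finger opening in mm; "gripper_force": force on a finger pad.
Only numpy, scipy, OpenCV 4.12 (cv2) and the standard library are available. Lean on these libraries where they do the work, as an engineer would, in place of code of your own. Each camera call takes 0.05 s, during which the arm holds its last target. There are 200 camera calls.

## Working session

There is one attempt and no reset: what is moved stays moved. The work goes in short steps, Python scripts to look and compute and a tool call to move; the robot and the scene stay as the last step left them, time stands still between calls to the robot, and variables do not carry over. Pictures are saved under pics/ and viewed, at most 10 in all, crops included, and the job is handed in when it is done.

Besides the shell and the picture viewer there is one more tool, called after "Emit:" as name(argument=value, ...), one argument or row to a line, values as JSON. drive_tool: Moves the arm, as the interface text tells. Its arguments: {"type":"object","properties":{"motion":{"type":"array"}},"required":["motion"]}

```bash
ls; mkdir -p pics
cat > h.py <<'E'
import numpy as np,cv2
from cell import monitor,cams,ctrl
def shot(n,f):
    d=cams.get_image(n); cv2.imwrite(f'pics/{f}.png',d['color']); np.savez(f'pics/{f}.npz',**{k:np.array(d[k]) for k in('color','K','R','t')}); return d
def load(f): return dict(np.load(f'pics/{f}.npz'))
def ray(d,u,v):
    R=d['R'];r=R.T@np.linalg.inv(d['K'])@[u,v,1.];return -R.T@d['t'].ravel(),r/np.linalg.norm(r)
def plane(d,u,v,z):
    c,r=ray(d,u,v);return c+r*(z-c[2])/r[2]
def tri(*o):
    A=np.zeros((3,3));b=np.zeros(3)
    for d,u,v in o:
        c,r=ray(d,u,v);P=np.eye(3)-np.outer(r,r);A+=P;b+=P@c
    return np.linalg.solve(A,b)
def proj(d,X):
    p=d['K']@(d['R']@np.array(X,float)+d['t'].ravel());return p[:2]/p[2]
E
python3 - <<'E'
from h import *
for n in('top','side','wrist'):
    d=shot(n,n+'0');print(n,ray(d,320,240))
s=monitor.read_state();print(s)
a=[cv2.imread(f'pics/{n}0.png') for n in('top','side')]
E
```

```text
pics
top (array([ 396.58091338,  -47.18385093, 1371.14054493]), array([ 0.09029668,  0.01933476, -0.99572721]))
side (array([ 194.24773393, 1008.61349623, 1036.68481842]), array([ 0.21317996, -0.76299591, -0.61023893]))
wrist (array([ 297.81053196, -581.6673281 ,  371.45576862]), array([-0.26650071, -0.08442425, -0.96013016]))
{'clock': 0.15, 'qpos': array([ 1.13820562,  0.62915583,  0.03846127,  1.51812891, -0.02698128,
        0.99630146, -0.02000032]), 'qd': array([ 9.22660970e-05, -1.47902012e-03, -1.56975193e-03, -1.56961165e-03,
        2.19464447e-04, -8.13607797e-04, -1.26950763e-03]), 'tau': array([ 5.59956643e-04, -5.63801587e+01,  1.22717008e+00, -1.93651754e+01,
        1.10061024e-02,  7.46256468e-03,  2.34689657e-05]), 'eef_pos': array([ 232.95284838, -606.31561704,  230.58921788]), 'tool_rot': array([-3.14011771e+00,  3.14448455e-05,  3.66790383e-01]), 'force': array([-0.41509928, -0.21202904, -0.14714755]), 'torque': array([-0.01049056,  0.02386824, -0.00248479]), 'gripper_force': 0.0, 'width': 85.6653588684569}
```

View pics/top0.png

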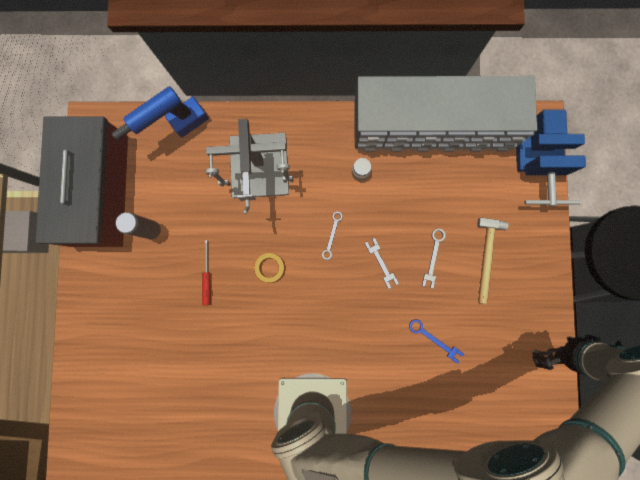

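View pics/side0.png

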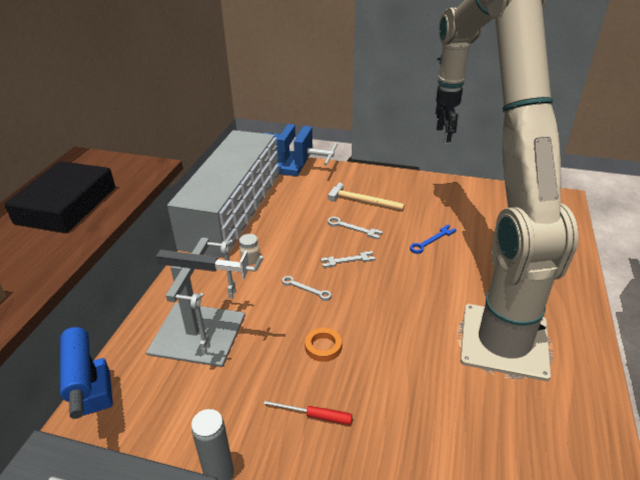

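Top view: the hanger is around (246,170) with its peg near (246,207). Candidates for the target:
- (435,258): plain, ring at (438,235), jaw at (430,282).
- (381,262): open at both ends.
- (332,235): rings at both ends.
- (435,340): blue look-alike.
- Two small spanners hanging at (213,165) and (285,160).

I choose (435,258) and check it in a close crop.

Run:
```python
from h import *
t=load('top0')['color'];s=load('side0')['color']
def c(im,x,y,w,h,k):return cv2.resize(im[y:y+h,x:x+w],None,fx=k,fy=k,interpolation=cv2.INTER_CUBIC)
m=np.zeros((600,800,3),np.uint8)
m[:300,:400]=c(t,200,145,100,75,4)
m[:300,400:]=c(t,390,220,100,75,4)
m[300:,:400]=c(s,155,220,133,100,3.0)[:300,:400] if 0 else cv2.resize(s[225:300,160:260],(400,300),interpolation=cv2.INTER_CUBIC)
m[300:,400:]=cv2.resize(s[190:265,310:410],(400,300),interpolation=cv2.INTER_CUBIC)
cv2.imwrite('pics/m0.png',m)
```

```text
(no output)
```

View pics/m0.png

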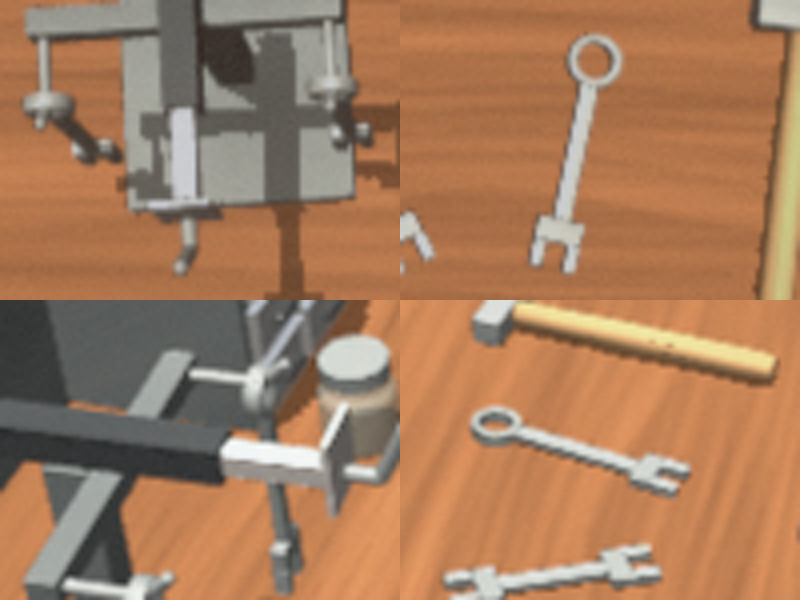

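Top left: sleeve front at top px (245,172), plate top edge (236–255,196) and peg tip (245,212). Right panels: the chosen tool is plain steel with one ring (439,235) and one jaw (428,286), so the choice holds.

```bash
cat >> h.py <<'E'
def spanner(d,x,y,w,h):
    im=d['color'][y:y+h,x:x+w];hsv=cv2.cvtColor(im,cv2.COLOR_BGR2HSV)
    m=((hsv[...,1]<70)&(hsv[...,2]>90)).astype(np.uint8)
    m=cv2.resize(m*255,None,fx=4,fy=4,interpolation=cv2.INTER_CUBIC)
    m=(m>127).astype(np.uint8)
    cs,hi=cv2.findContours(m,cv2.RETR_CCOMP,cv2.CHAIN_APPROX_NONE)
    i=max((k for k in range(len(cs)) if hi[0][k][3]<0 and hi[0][k][2]>=0),key=lambda k:cv2.contourArea(cs[k]))
    hole=max((k for k in range(len(cs)) if hi[0][k][3]==i),key=lambda k:cv2.contourArea(cs[k]))
    f=lambda c:(lambda M:np.array([M['m10']/M['m00'],M['m01']/M['m00']]))(cv2.moments(c))
    conv=lambda p:(p-1.5)/4+[x,y]
    return conv(f(cs[hole])),conv(f(cs[i])),conv(cs[i][:,0].astype(float))
E
python3 - <<'E'
from h import *
np.set_printoptions(precision=1,suppress=True)
t=load('top0');s=load('side0')
ht,ct,_=spanner(t,405,222,55,72);hs,cs,_=spanner(s,322,208,66,34)
print('px',ht,ct,hs,cs)
print('eye tri',tri((t,*ht),(s,*hs)),'plane',plane(t,*ht,6),plane(s,*hs,6))
print('cen tri',tri((t,*ct),(s,*cs)),'plane',plane(t,*ct,6))
e=plane(t,*ht,6);c=plane(t,*ct,6);v=(c-e)[:2];print('yaw eye->jaw',np.arctan2(v[1],v[0]))
print('plateR',tri((t,254.8,196),(s,247.2,251)),'plateL',tri((t,236.2,196),(s,240.8,263)))
print('plate top mid z284',plane(t,245.5,196,284))
print('sleeve mouth top',plane(t,245.4,171.6,262.5), 'rear sleeve',plane(t,244,121,262.5))
print('tip',plane(t,245,212.3,284))
g=cv2.cvtColor(s['color'],cv2.COLOR_BGR2GRAY)
for b in [(236.3,183),(196,262)]:pass
# base plate corners top view z=12
for p in [(232,197),(289,194)]:print('base',plane(t,*p,12))
E
```

```text
px [438.2 234.8] [433.6 256.1] [333.2 221. ] [354.1 227.2]
eye tri [ 537.5 -386.9    7.7] plane [ 537.  -387.5    6. ] [ 538.8 -389.2    6. ]
cen tri [ 468.2 -372.8    5.4] plane [ 470.8 -372.1    6. ]
yaw eye->jaw 2.9132995243880275
plateR [607.3 138.9 277.7] plateL [605.5 184.9 280.6]
plate top mid z284 [605.7 161.1 284. ]
sleeve mouth top [673.4 166.7 262.5] rear sleeve [807.4 172.9 262.5]
tip [564.4 161.6 284. ]
base [654.9 255.6  12. ]
base [664.4  76.8  12. ]
```

The hanger's yaw is about 0.05 rad, the sleeve mouth is at (673,167), and the arm is out by about 13 mm. Next I go above the bare stretch with closed fingers.

Emit:
drive_tool(
  motion=[
    {"fingers": 0, "linear": [0, 0, -0.03], "twist": 0.106},
    {"fingers": 0, "linear": [0, 0, -0.03], "twist": 0.106},
    {"fingers": 0, "linear": [0, 0, -0.03], "twist": 0.105},
    {"fingers": 0, "linear": [0.02, -0.034, 0], "twist": 0},
    {"fingers": 0, "linear": [0.02, -0.034, 0], "twist": 0},
  ],
)

```text
clock: 0.57
eef_pos: [268.7, -538.8, 323.0]
tool_rot: [3.137, -0.001, 0.045]
force: [1.3, 1.2, -1.2]
width: 25.5
gripper_force: 0.0
```

Emit:
drive_tool(
  motion=[
    {"fingers": 0, "linear": [0.02, -0.034, 0], "twist": 0},
    {"fingers": 0, "linear": [0.02, -0.034, 0], "twist": 0},
    {"fingers": 0, "linear": [0.02, -0.034, 0], "twist": 0},
    {"fingers": 0, "linear": [0.02, -0.034, 0], "twist": 0},
    {"fingers": 0, "linear": [0.02, -0.034, 0], "twist": 0},
  ],
)

```text
clock: 0.98
eef_pos: [361.5, -360.1, 321.2]
tool_rot: [-3.141, 0.0, 0.05]
force: [1.1, -0.4, 0.0]
width: -0.1
gripper_force: 0.0
```

Emit:
drive_tool(
  motion=[
    {"fingers": 0, "linear": [0.02, -0.034, 0], "twist": 0},
    {"fingers": 0, "linear": [0.02, -0.034, 0], "twist": 0},
    {"fingers": 0, "linear": [0.02, -0.034, 0], "twist": 0},
    {"fingers": 0, "linear": [0.02, -0.034, 0], "twist": 0},
    {"fingers": 0, "linear": [0.02, -0.034, 0], "twist": 0},
  ],
)

```text
clock: 1.4
eef_pos: [452.9, -185.5, 321.4]
tool_rot: [3.142, 0.0, 0.05]
force: [0.7, 0.0, -1.8]
width: 0.2
gripper_force: 0.0
```

Emit:
drive_tool(
  motion=[
    {"fingers": 0, "linear": [0.02, -0.034, 0], "twist": 0},
    {"fingers": 0, "linear": [0.02, -0.034, 0], "twist": 0},
    {"fingers": 0, "linear": [0.02, -0.034, 0], "twist": 0},
    {"fingers": 0, "linear": [0.02, -0.034, 0], "twist": 0},
    {"fingers": 0, "linear": [0, 0, 0], "twist": 0},
  ],
)

```text
clock: 1.82
eef_pos: [528.8, -37.7, 321.1]
tool_rot: [-3.136, -0.003, 0.062]
force: [-0.0, 0.5, 0.1]
width: -0.3
gripper_force: 0.0
```

Run:
```python
from h import *
np.set_printoptions(precision=1,suppress=True)
d=shot('wrist','w1');s=monitor.read_state();print(s['eef_pos'],s['tool_rot'])
for X in [(606,161,284),(673,167,262.5),(565,161.5,286)]:print(proj(d,X))
```

```text
[527.  -42.2 320.9] [-3.1 -0.   0.1]
[-107.1   85.1]
[-104.4  -68.2]
[-91.1 177.7]
```

View pics/w1.png

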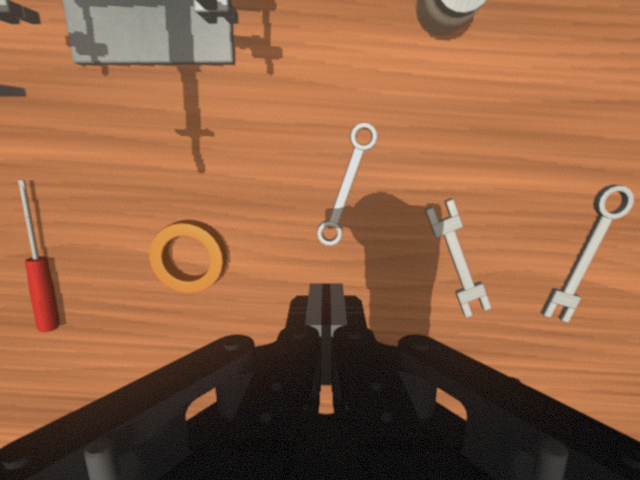

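The wrist view shows the combination spanner with its ring at (615,203) and jaw at (563,305). That gives another view of it. The hanger base is at the top left. Next I stop in front of the peg and look at it.

Emit:
drive_tool(
  motion=[
    {"fingers": 0, "linear": [0.0, -0.04, 0], "twist": 0},
    {"fingers": 0, "linear": [0.0, -0.04, 0], "twist": 0},
    {"fingers": 0, "linear": [0.0, -0.04, 0], "twist": 0},
    {"fingers": 0, "linear": [0, -0.04, 0], "twist": 0},
    {"fingers": 0, "linear": [0, -0.03, 0], "twist": 0},
  ],
)

```text
clock: 2.28
eef_pos: [515.4, 144.6, 321.3]
tool_rot: [-3.141, 0.0, 0.051]
force: [0.1, -0.4, -0.5]
width: 0.2
gripper_force: 0.0
```

Emit:
drive_tool(
  motion=[
    {"fingers": 0, "linear": [0, -0.01, 0], "twist": 0},
    {"fingers": 0, "linear": [0, 0, 0], "twist": 0},
    {"fingers": 0, "linear": [0, 0, 0], "twist": 0},
  ],
)

```text
clock: 2.53
eef_pos: [515.7, 150.5, 321.1]
tool_rot: [3.14, 0.0, 0.049]
force: [-0.2, -1.6, -0.6]
width: 0.4
gripper_force: 0.0
```

Run:
```python
from h import *
np.set_printoptions(precision=1,suppress=True)
w=load('w1');t=load('top0');s=load('side0')
hw,cw,_=spanner(w,535,170,105,165)
ht,ct,_=spanner(t,405,222,55,72);hs,cs,_=spanner(s,322,208,66,34)
print('eye',hw,tri((w,*hw),(t,*ht)),tri((w,*hw),(t,*ht),(s,*hs)),plane(w,*hw,6));print('cen',tri((w,*cw),(t,*ct)),plane(w,*cw,6))
d=shot('wrist','w2');s=monitor.read_state();print(s['eef_pos'],s['tool_rot'])
for X in [(606,161,284),(673,167,262.5),(565,161.5,286)]:print(proj(d,X))
```

```text
eye [615.6 201.7] [ 537.7 -386.6   12.1] [ 537.9 -387.9    8.3] [ 538.1 -392.1    6. ]
cen [ 475.3 -375.2    5.2] [ 479.6 -377.9    6. ]
[515.9 149.5 321.1] [3.1 0.  0. ]
[311.7  81.4]
[305.7 -73.8]
[307.1 175.2]
```

View pics/w2.png

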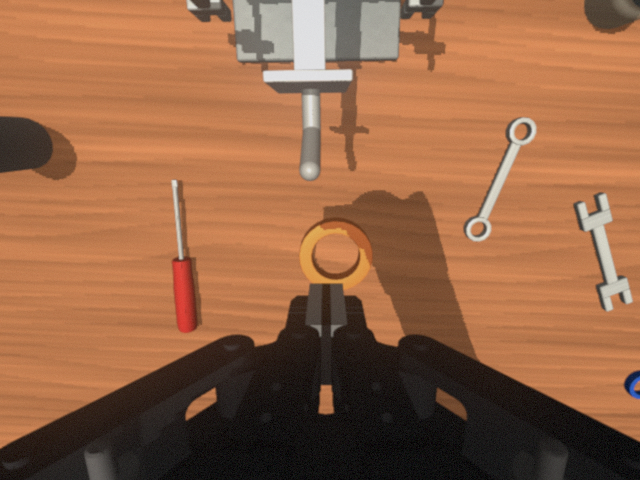

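The plate's top edge is at (308,78) and the tip at (310,171), both within 4 px of prediction. Next I go over the bare stretch and down behind the plate.

Emit:
drive_tool(
  motion=[
    {"fingers": 0, "linear": [0.04, -0.003, 0], "twist": 0},
    {"fingers": 0, "linear": [0.04, -0.003, 0], "twist": 0},
    {"fingers": 0, "linear": [0.04, -0.003, 0], "twist": 0},
    {"fingers": 0, "linear": [0.005, 0, 0], "twist": 0},
    {"fingers": 0, "linear": [0, 0, 0], "twist": 0},
  ],
)

```text
clock: 3.0
eef_pos: [642.3, 163.7, 319.6]
tool_rot: [3.139, 0.001, 0.045]
force: [0.2, 0.7, -0.7]
width: 0.1
gripper_force: 0.0
```

Emit:
drive_tool(
  motion=[
    {"fingers": 0, "linear": [0, 0, 0.02], "twist": 0},
    {"fingers": 0, "linear": [0, 0, 0.02], "twist": 0},
    {"fingers": 0, "linear": [0, 0, 0.016], "twist": 0},
    {"fingers": 0, "linear": [0, 0, 0], "twist": 0},
    {"fingers": 0, "linear": [0, 0, 0], "twist": 0},
  ],
)

```text
clock: 3.42
eef_pos: [639.0, 165.6, 265.3]
tool_rot: [3.14, 0.002, 0.048]
force: [-0.9, -0.2, 0.9]
width: 0.0
gripper_force: 0.0
```

Emit:
drive_tool(
  motion=[
    {"fingers": 0, "linear": [-0.012, 0, 0], "twist": 0},
    {"fingers": 0, "linear": [-0.01, 0, 0], "twist": 0},
    {"fingers": 0, "linear": [-0.01, 0, 0], "twist": 0},
    {"fingers": 0, "linear": [-0.01, 0, 0], "twist": 0},
    {"fingers": 0, "linear": [-0.01, 0, 0], "twist": 0},
  ],
)

```text
clock: 3.83
eef_pos: [590.0, 163.8, 267.5]
tool_rot: [-3.141, -0.007, 0.048]
force: [4.3, 0.1, -2.9]
width: -0.1
gripper_force: 2.1
```

Emit:
drive_tool(
  motion=[
    {"fingers": 0, "linear": [-0.006, 0, 0], "twist": 0},
    {"fingers": 0, "linear": [-0.004, 0, 0], "twist": 0},
    {"fingers": 0, "linear": [-0.003, 0, 0], "twist": 0},
    {"fingers": 0, "linear": [0, 0, 0], "twist": 0},
    {"fingers": 0, "linear": [0, 0, 0], "twist": 0},
  ],
)

```text
clock: 4.25
eef_pos: [575.3, 164.5, 265.9]
tool_rot: [-3.141, -0.0, 0.05]
force: [0.4, 0.2, 1.3]
width: 0.1
gripper_force: 0.8
```

Run:
```python
from h import *
np.set_printoptions(precision=1,suppress=True)
d=shot('side','s1');t=shot('top','t1')
print(monitor.read_state()['force'])
m=np.hstack([cv2.resize(d['color'][215:290,165:265],(400,300),interpolation=cv2.INTER_CUBIC),cv2.resize(t['color'][150:225,195:295],(400,300),interpolation=cv2.INTER_CUBIC)])
cv2.imwrite('pics/m1.png',m)
```

```text
[ 0.6 -0.2  1.6]
```

View pics/m1.png

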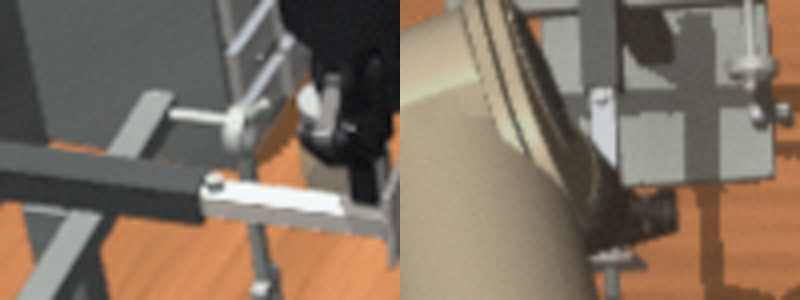

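The side crop shows the button standing in front of the sleeve at (210,183). I pull 4 mm more to be sure, back off and rise, then look at the hanger.

Emit:
drive_tool(
  motion=[
    {"fingers": 0, "linear": [-0.003, 0.001, 0], "twist": 0},
    {"fingers": 0, "linear": [-0.001, 0, 0], "twist": 0},
    {"fingers": 0, "linear": [0, 0, 0], "twist": 0},
    {"fingers": 0, "linear": [0, 0, 0], "twist": 0},
    {"fingers": 0, "linear": [0.01, 0, 0], "twist": 0},
  ],
)

```text
clock: 4.77
eef_pos: [579.0, 163.5, 265.0]
tool_rot: [3.141, 0.004, 0.051]
force: [-0.7, 0.3, 0.3]
width: 0.0
gripper_force: 0.0
```

Emit:
drive_tool(
  motion=[
    {"fingers": 0, "linear": [0, 0, -0.02], "twist": 0},
    {"fingers": 0, "linear": [0, 0, -0.035], "twist": 0},
    {"fingers": 0, "linear": [-0.04, 0, 0], "twist": 0},
    {"fingers": 0, "linear": [-0.04, 0, 0], "twist": 0},
    {"fingers": 0, "linear": [-0.04, 0, 0], "twist": 0},
  ],
)

```text
clock: 5.18
eef_pos: [459.4, 157.0, 320.0]
tool_rot: [3.141, 0.002, 0.049]
force: [-0.6, 0.3, 0.5]
width: 0.1
gripper_force: 0.0
```

Emit:
drive_tool(
  motion=[
    {"fingers": 0, "linear": [-0.015, 0.01, 0], "twist": 0},
    {"fingers": 0, "linear": [0, 0, 0], "twist": 0},
    {"fingers": 0, "linear": [0, 0, 0], "twist": 0},
  ],
)

```text
clock: 5.43
eef_pos: [446.0, 146.1, 320.6]
tool_rot: [3.141, 0.0, 0.049]
force: [-0.2, 0.3, 0.1]
width: 0.1
gripper_force: 0.0
```

Run:
```python
from h import *
np.set_printoptions(precision=1,suppress=True)
print(monitor.read_state()['eef_pos'])
d=shot('side','s2');t=shot('top','t2');w=shot('wrist','w3')
m=np.zeros((600,800,3),np.uint8)
m[:300,:400]=cv2.resize(d['color'][225:300,185:285],(400,300),interpolation=cv2.INTER_CUBIC)
m[:300,400:]=cv2.resize(t['color'][165:240,195:295],(400,300),interpolation=cv2.INTER_CUBIC)
m[300:,:]=w['color'][0:300,:][:, :].repeat(1,0)[:300] if 0 else cv2.resize(w['color'][0:180,80:560],(800,300))
cv2.imwrite('pics/m2.png',m)
```

```text
[446.  146.1 320.6]
```

View pics/m2.png

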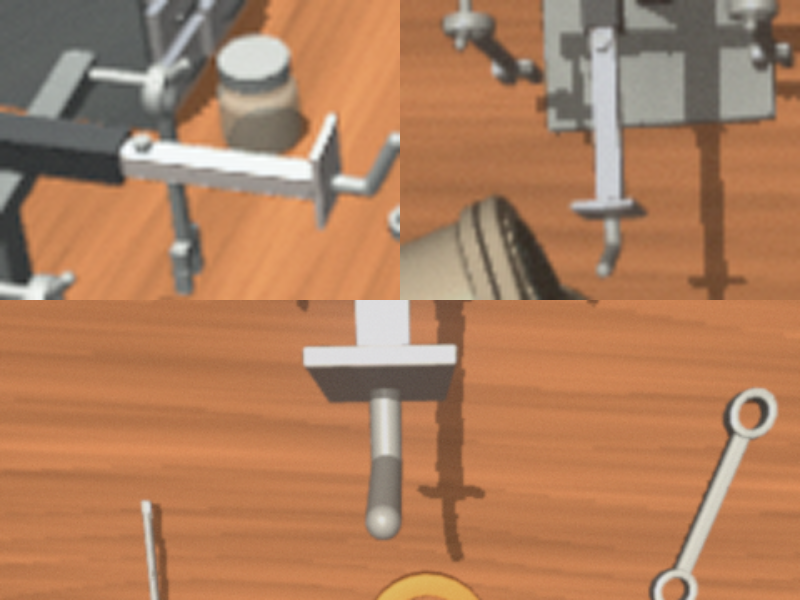

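The button stands up in front of the sleeve (side crop (142,145)), so the arm is locked. The tip is at wrist crop (383,521) and top crop (606,269). Now I measure the peg and plan the spanner reach.

Run:
```python
from h import *
np.set_printoptions(precision=1,suppress=True)
w=load('w3');t=load('t2');s=load('s2')
u,v=80+383*.6,521*.6-180
print('tip',u,v,plane(w,u,v,282),plane(t,246.5,232,282),tri((w,u,v),(t,246.5,232)),tri((w,u,v),(t,246.5,232),(s,283,261)))
u,v=80+304*.6,(366-300)*.6;a=plane(w,u,v,284);u=80+456*.6;b=plane(w,u,v,284);print('plate front top',a,b,(a+b)/2)
print('plate R tri',tri((w,80+456*.6,(346-300)*.6),(t,195+233/4,165+203/4),(s,185+337/4,225+117/4)))
print(plane(t,195+204/4,165+206/4,284))
```

```text
tip 309.79999999999995 132.59999999999997 [516.1 157.5 282. ] [515.1 157.3 282. ] [515.8 157.9 277.8] [515.9 157.5 282.1]
plate front top [553.4 179.2 284. ] [555.4 140.2 284. ] [554.4 159.7 284. ]
plate R tri [557.1 140.7 280.8]
[553.8 158.9 284. ]
```

Emit:
drive_tool(
  motion=[
    {"fingers": 0, "linear": [-0.003, 0.039, 0], "twist": 0},
    {"fingers": 0, "linear": [-0.003, 0.039, 0], "twist": 0},
    {"fingers": 0, "linear": [-0.003, 0.039, 0], "twist": 0},
    {"fingers": 0, "linear": [-0.003, 0.039, 0], "twist": 0},
    {"fingers": 0, "linear": [-0.003, 0.039, 0], "twist": 0},
  ],
)

```text
clock: 6.0
eef_pos: [442.1, -50.5, 320.1]
tool_rot: [3.142, 0.0, 0.05]
force: [0.6, 0.1, 0.0]
width: 0.2
gripper_force: 0.0
```

Emit:
drive_tool(
  motion=[
    {"fingers": 0.2, "linear": [-0.003, 0.039, 0], "twist": 0},
    {"fingers": 0.4, "linear": [-0.003, 0.039, 0], "twist": 0},
    {"fingers": 0.4, "linear": [-0.003, 0.039, 0], "twist": 0},
    {"fingers": 0.4, "linear": [-0.003, 0.039, 0], "twist": 0},
    {"fingers": 0.4, "linear": [-0.003, 0.039, 0], "twist": 0},
  ],
)

```text
clock: 6.42
eef_pos: [436.7, -246.6, 319.9]
tool_rot: [-3.142, 0.0, 0.05]
force: [0.5, 1.1, 0.0]
width: 34.0
gripper_force: 0.0
```

Emit:
drive_tool(
  motion=[
    {"fingers": 0.4, "linear": [-0.003, 0.039, 0], "twist": 0},
    {"fingers": 0.4, "linear": [-0.003, 0.039, 0], "twist": 0},
    {"fingers": 0.4, "linear": [-0.002, 0.039, 0], "twist": 0},
    {"fingers": 0.4, "linear": [0, 0, 0.03], "twist": 0.092},
    {"fingers": 0.4, "linear": [0, 0, 0.03], "twist": 0.092},
  ],
)

```text
clock: 6.83
eef_pos: [434.6, -366.4, 260.1]
tool_rot: [3.138, -0.003, -0.144]
force: [0.7, 1.0, 0.1]
width: 34.3
gripper_force: 0.0
```

Emit:
drive_tool(
  motion=[
    {"fingers": 0.4, "linear": [0, 0, 0.03], "twist": 0.092},
    {"fingers": 0.4, "linear": [0, 0, 0.03], "twist": 0},
    {"fingers": 0.4, "linear": [0, 0, 0], "twist": 0},
    {"fingers": 0.4, "linear": [0, 0, 0], "twist": 0},
    {"fingers": 0.4, "linear": [0, 0, 0], "twist": 0},
  ],
)

```text
clock: 7.25
eef_pos: [435.3, -362.4, 201.4]
tool_rot: [3.141, -0.002, -0.226]
force: [0.2, -0.6, -0.5]
width: 33.9
gripper_force: 0.0
```

Run:
```python
from h import *
np.set_printoptions(precision=2,suppress=True)
w=shot('wrist','w4');s=monitor.read_state();p=s['eef_pos'];yaw=s['tool_rot'][2];print(p,s['tool_rot'],s['width'])
a=proj(w,(537.5,-387.3,6));b=proj(w,(385,-350,6));print(a,b)
t=load('top0');ht,ct,_=spanner(t,405,222,55,72)
x0,y0=max(0,int(a[0]-130)),0
try:
    h,c,_=spanner(w,x0,y0,260,480);print('hole',h,'c',c)
    print('tri',tri((w,*h),(t,*ht)),plane(w,*h,6))
except Exception as e: print(e)
```

```text
[ 435.51 -362.63  202.02] [ 3.14 -0.   -0.23] 34.115759984396
[327.02  87.58] [324.53 263.98]
hole [328.89  85.31] c [328.74 152.21]
tri [ 538.76 -389.46   -1.62] [ 538.88 -389.22    6.  ]
```

View pics/w4.png

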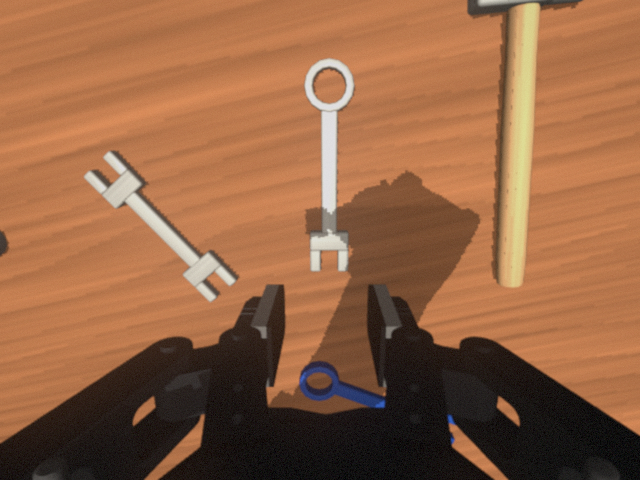

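The tool is square to the spanner: the ring is at (329,85), the body centroid at u = 328.7 and the finger midpoint at about u = 326. I move 41 mm along tool x and 2 mm along y, then go down.

Emit:
drive_tool(
  motion=[
    {"fingers": 0.4, "linear": [0.02, 0.001, 0.03], "twist": 0},
    {"fingers": 0.4, "linear": [0.021, 0.001, 0.03], "twist": 0},
    {"fingers": 0.4, "linear": [0, 0, 0.04], "twist": 0},
    {"fingers": 0.4, "linear": [0, 0, 0.04], "twist": 0},
    {"fingers": 0.4, "linear": [0, 0, 0.02], "twist": 0},
  ],
)

```text
clock: 7.72
eef_pos: [473.8, -372.0, 38.2]
tool_rot: [-3.141, 0.001, -0.225]
force: [0.3, 1.0, 0.3]
width: 34.3
gripper_force: 0.0
```

Emit:
drive_tool(
  motion=[
    {"fingers": 0.4, "linear": [0, 0, 0.015], "twist": 0},
    {"fingers": 0.4, "linear": [0, 0, 0.01], "twist": 0},
    {"fingers": 0.4, "linear": [0, 0, 0.007], "twist": 0},
    {"fingers": 0.4, "linear": [0, 0, 0], "twist": 0},
    {"fingers": 0.4, "linear": [0, 0, 0], "twist": 0},
  ],
)

```text
clock: 8.13
eef_pos: [474.6, -373.3, 9.5]
tool_rot: [3.141, -0.002, -0.226]
force: [-0.5, 0.4, 0.2]
width: 33.9
gripper_force: 0.0
```

Emit:
drive_tool(
  motion=[
    {"fingers": 0.4, "linear": [0, 0, 0.006], "twist": 0},
    {"fingers": 0.2, "linear": [0, 0, 0], "twist": 0},
    {"fingers": 0, "linear": [0, 0, 0], "twist": 0},
    {"fingers": 0, "linear": [0, 0, 0], "twist": 0},
    {"fingers": 0, "linear": [0, 0, 0], "twist": 0},
  ],
)

```text
clock: 8.55
eef_pos: [474.0, -372.9, 3.0]
tool_rot: [3.141, -0.001, -0.226]
force: [-0.7, -0.3, 5.6]
width: 11.6
gripper_force: 59.8
```

Emit:
drive_tool(
  motion=[
    {"fingers": 0, "linear": [0, 0, 0], "twist": 0},
    {"fingers": 0, "linear": [0, 0, 0], "twist": 0},
    {"fingers": 0, "linear": [0, 0, -0.01], "twist": 0},
    {"fingers": 0, "linear": [0, 0, -0.02], "twist": 0},
    {"fingers": 0, "linear": [0, 0, -0.03], "twist": 0},
  ],
)

```text
clock: 8.97
eef_pos: [471.8, -371.0, 60.8]
tool_rot: [-3.139, 0.005, -0.226]
force: [1.6, -0.6, -2.4]
width: 11.9
gripper_force: 59.1
```

Emit:
drive_tool(
  motion=[
    {"fingers": 0, "linear": [0, 0, -0.04], "twist": 0},
    {"fingers": 0, "linear": [0, 0, -0.04], "twist": 0},
    {"fingers": 0, "linear": [0, 0, -0.04], "twist": 0},
    {"fingers": 0, "linear": [0, 0, -0.04], "twist": 0},
    {"fingers": 0, "linear": [0, 0, -0.04], "twist": -0.07},
  ],
)

```text
clock: 9.38
eef_pos: [473.0, -372.0, 264.5]
tool_rot: [-3.141, 0.001, -0.156]
force: [0.1, -0.7, -2.2]
width: 11.7
gripper_force: 59.1
```

Emit:
drive_tool(
  motion=[
    {"fingers": 0, "linear": [0, 0, -0.04], "twist": -0.07},
    {"fingers": 0, "linear": [0, 0, -0.03], "twist": -0.07},
    {"fingers": 0, "linear": [0, 0, 0], "twist": -0.068},
    {"fingers": 0, "linear": [0, -0.02, 0], "twist": 0},
    {"fingers": 0, "linear": [0, -0.03, 0], "twist": 0},
  ],
)

```text
clock: 9.8
eef_pos: [469.8, -325.2, 332.9]
tool_rot: [3.139, -0.0, 0.047]
force: [0.5, 0.6, -1.9]
width: 11.9
gripper_force: 59.1
```

Emit:
drive_tool(
  motion=[
    {"fingers": 0, "linear": [0, -0.036, 0], "twist": 0},
    {"fingers": 0, "linear": [0, -0.036, 0], "twist": 0},
    {"fingers": 0, "linear": [0, -0.036, 0], "twist": 0},
    {"fingers": 0, "linear": [0, -0.036, 0], "twist": 0},
    {"fingers": 0, "linear": [0, -0.036, 0], "twist": 0},
  ],
)

```text
clock: 10.22
eef_pos: [460.7, -141.1, 332.5]
tool_rot: [-3.141, 0.0, 0.051]
force: [0.9, 0.0, -0.9]
width: 12.2
gripper_force: 59.2
```

Emit:
drive_tool(
  motion=[
    {"fingers": 0, "linear": [0, -0.036, 0], "twist": 0},
    {"fingers": 0, "linear": [0, -0.036, 0], "twist": 0},
    {"fingers": 0, "linear": [0, -0.036, 0], "twist": 0},
    {"fingers": 0, "linear": [0, -0.036, 0], "twist": 0},
    {"fingers": 0, "linear": [0, -0.036, 0], "twist": 0},
  ],
)

```text
clock: 10.63
eef_pos: [451.4, 38.4, 332.6]
tool_rot: [3.141, 0.0, 0.052]
force: [0.6, 0.6, -1.7]
width: 11.7
gripper_force: 59.1
```

Emit:
drive_tool(
  motion=[
    {"fingers": 0, "linear": [-0.01, -0.036, 0], "twist": 0},
    {"fingers": 0, "linear": [-0.01, -0.036, 0], "twist": 0},
    {"fingers": 0, "linear": [0, -0.02, 0], "twist": 0},
    {"fingers": 0, "linear": [0, 0, 0], "twist": 0},
    {"fingers": 0, "linear": [0, 0, 0], "twist": 0},
  ],
)

```text
clock: 11.05
eef_pos: [427.1, 128.4, 332.4]
tool_rot: [3.141, 0.0, 0.055]
force: [1.2, -1.3, -2.4]
width: 11.5
gripper_force: 59.2
```

Run:
```python
from h import *
np.set_printoptions(precision=2,suppress=True)
w=shot('wrist','w5');s=shot('side','s5');t=shot('top','t5');st=monitor.read_state();p=st['eef_pos'];print(p,st['tool_rot'],st['width'])
m=np.zeros((600,800,3),np.uint8)
m[:400,:]=cv2.resize(w['color'][0:300,20:620],(800,400))
m[400:,:400]=cv2.resize(s['color'][200:300,200:400],(400,200))
m[400:,400:]=cv2.resize(t['color'][180:280,180:380],(400,200))
cv2.imwrite('pics/m5.png',m)
e=p+[65,3.2,3]
for d in(w,s,t):print(proj(d,e),proj(d,(516,157.7,282)))
```

```text
[427.8  126.16 332.31] [3.14 0.   0.05] 11.867932454307184
[333.14 142.25] [274.54  85.66]
[296.27 235.65] [283.25 261.15]
[253.92 238.95] [246.34 231.66]
```

View pics/m5.png

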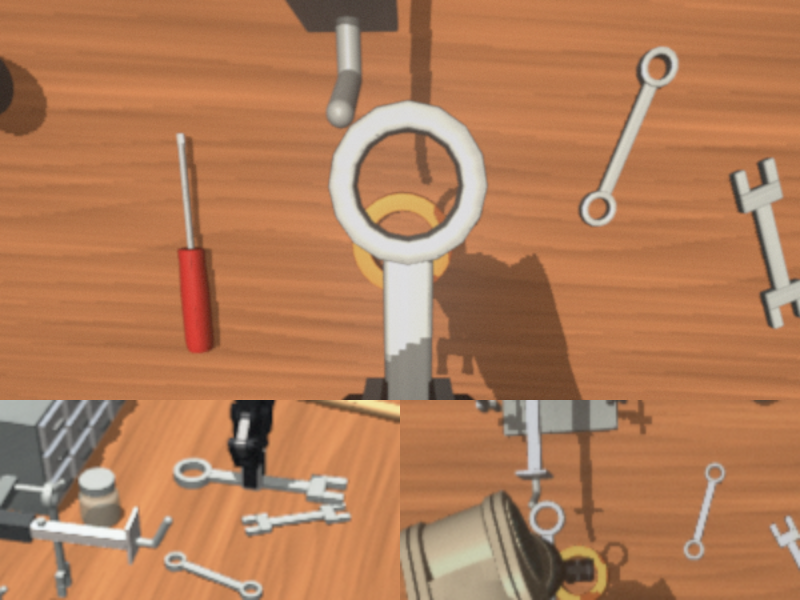

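The spanner is held level. Ring centre in the wrist view is (326,138), in the side view (296,236) and in the top view (253,239). The tip is at wrist (276,84).

Run:
```python
from h import *
np.set_printoptions(precision=2,suppress=True)
w,s,t=(load(k) for k in('w5','s5','t5'))
def hole(d,x,y,W,H):
    return spanner(d,x,y,W,H)[0]
try:print('wh',hole(w,255,60,140,150))
except Exception as e:print(e)
hw=np.array([326,138.]);
print('eye',tri((w,*hw),(s,296,236)),tri((w,*hw),(s,296,236),(t,253,239)),plane(w,*hw,335.3),plane(t,253,239,335.3),plane(s,296,236,335.3))
print('tip',plane(w,275.7,84.5,282),tri((w,275.7,84.5),(s,283,261)))
```

```text
wh [325.09 136.8 ]
eye [493.43 131.75 335.94] [493.18 131.62 335.78] [494.13 132.   335.3 ] [492.69 131.53 335.3 ] [493.01 130.69 335.3 ]
tip [516.54 157.16 282.  ] [516.64 157.2  281.88]
```

Emit:
drive_tool(
  motion=[
    {"fingers": 0, "linear": [0.012, -0.012, 0], "twist": 0},
    {"fingers": 0, "linear": [0.012, -0.012, 0], "twist": 0},
    {"fingers": 0, "linear": [0, 0, 0.015], "twist": 0},
    {"fingers": 0, "linear": [0, 0, 0.015], "twist": 0},
    {"fingers": 0, "linear": [0, 0, 0], "twist": 0},
  ],
)

```text
clock: 11.62
eef_pos: [449.2, 150.8, 299.9]
tool_rot: [3.139, 0.005, 0.049]
force: [-1.4, -0.8, -2.1]
width: 11.9
gripper_force: 59.2
```

Emit:
drive_tool(
  motion=[
    {"fingers": 0, "linear": [0, 0, 0], "twist": 0},
    {"fingers": 0, "linear": [0, 0, 0], "twist": 0},
  ],
)

```text
clock: 11.78
eef_pos: [451.0, 152.2, 303.0]
tool_rot: [3.142, -0.001, 0.05]
force: [0.3, -0.6, -2.2]
width: 11.6
gripper_force: 59.2
```

Run:
```python
from h import *
np.set_printoptions(precision=2,suppress=True)
w=shot('wrist','w6');s=shot('side','s6');st=monitor.read_state();p=st['eef_pos'];print(p,st['tool_rot'],st['width'])
e=p+[65.7,5.7,3.2];print('eye est',e)
for X in (e,(516.4,157.3,282)):print(proj(w,X),proj(s,X))
m=np.zeros((400,800,3),np.uint8)
m[:,:400]=cv2.resize(w['color'][40:240,220:420],(400,400))
m[:,400:]=cv2.resize(s['color'][210:290,240:320],(400,400),interpolation=cv2.INTER_CUBIC)
cv2.imwrite('pics/m6.png',m)
```

```text
[451.1  152.59 303.24] [-3.14 -0.    0.05] 11.758498150246803
eye est [516.8  158.29 306.44]
[317.62 141.29] [282.2  252.55]
[321.14 140.98] [283.13 261.01]
```

View pics/m6.png

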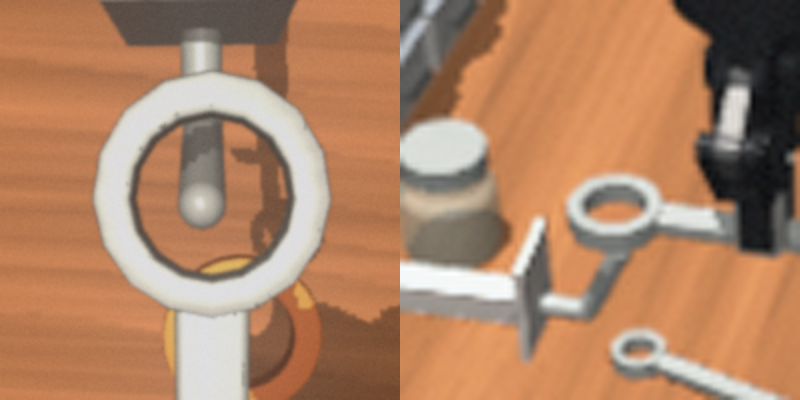

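Run:
```python
from h import *
np.set_printoptions(precision=2,suppress=True)
w,s=load('w6'),load('s6')
h=spanner(w,255,60,140,150)[0];print(h)
h2=spanner(s,268,240,30,25)[0] if 1 else 0;print(h2)
for a in ((326,137.7),h):print('eye',plane(w,*a,306.4),tri((w,*a),(s,282.6,251.2)))
print('tip',plane(w,321,142.5,282),tri((w,321,142.5),(s,283.,261)))
```

```text
[325.02 136.74]
[282.19 251.9 ]
eye [518.18 155.37 306.4 ] [517.58 155.13 307.47]
eye [518.49 155.74 306.4 ] [517.69 155.42 307.65]
tip [515.78 157.33 282.  ] [516.18 157.48 282.27]
```

Emit:
drive_tool(
  motion=[
    {"fingers": 0, "linear": [-0.0015, -0.002, 0.005], "twist": 0},
    {"fingers": 0, "linear": [0, 0, 0.01], "twist": 0},
    {"fingers": 0, "linear": [0, 0, 0.01], "twist": 0},
    {"fingers": 0, "linear": [0, 0, 0], "twist": 0},
    {"fingers": 0, "linear": [0, 0, 0], "twist": 0},
  ],
)

```text
clock: 12.3
eef_pos: [448.6, 154.8, 277.2]
tool_rot: [3.141, 0.001, 0.052]
force: [0.0, 0.4, -1.9]
width: 11.7
gripper_force: 59.2
```

Emit:
drive_tool(
  motion=[
    {"fingers": 0, "linear": [0.0025, 0, 0.006], "twist": 0},
    {"fingers": 0, "linear": [0.0025, 0, 0.006], "twist": 0},
    {"fingers": 0, "linear": [0.0025, 0, 0.005], "twist": 0},
    {"fingers": 0, "linear": [0, 0, 0], "twist": 0},
    {"fingers": 0, "linear": [0, 0, 0], "twist": 0},
  ],
)

```text
clock: 12.72
eef_pos: [456.3, 155.1, 259.9]
tool_rot: [3.141, 0.001, 0.052]
force: [0.2, -0.3, -2.0]
width: 11.7
gripper_force: 59.2
```

Run:
```python
from h import *
w=shot('wrist','w7');s=shot('side','s7');st=monitor.read_state();print(st['eef_pos'],st['force'])
m=np.zeros((400,800,3),np.uint8)
m[:,:400]=cv2.resize(w['color'][40:240,220:420],(400,400))
m[:,400:]=cv2.resize(s['color'][220:300,240:320],(400,400),interpolation=cv2.INTER_CUBIC)
cv2.imwrite('pics/m7.png',m)
```

```text
[456.40875965 155.22973519 260.35043936] [ 0.41475353 -0.01684134 -1.83324595]
```

View pics/m7.png

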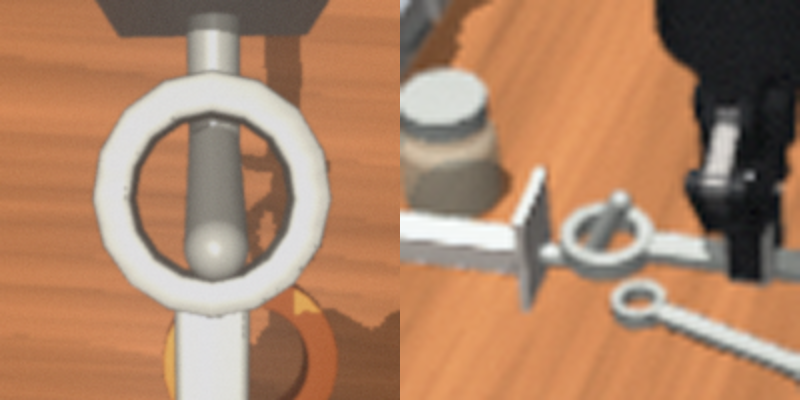

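The peg stands through the ring with its tip above it, wrist crop (213,250) and side crop (620,198). I open the fingers and wait, then go up. I've now viewed 11 pictures, one over the limit of 10, so the remaining checks are numeric only.

Emit:
drive_tool(
  motion=[
    {"fingers": 1, "linear": [0, 0, 0], "twist": 0},
    {"fingers": 1, "linear": [0, 0, 0], "twist": 0},
    {"fingers": 1, "linear": [0, 0, 0], "twist": 0},
    {"fingers": 1, "linear": [0, 0, 0], "twist": 0},
    {"fingers": 1, "linear": [0, 0, 0], "twist": 0},
  ],
)

```text
clock: 13.23
eef_pos: [456.5, 155.3, 260.5]
tool_rot: [-3.141, -0.001, 0.052]
force: [0.2, 0.3, 1.1]
width: 71.8
gripper_force: 0.0
```

Emit:
drive_tool(
  motion=[
    {"fingers": 1, "linear": [-0.005, 0, -0.02], "twist": 0},
    {"fingers": 1, "linear": [-0.005, 0, -0.03], "twist": 0},
    {"fingers": 1, "linear": [0, 0, -0.03], "twist": 0},
    {"fingers": 1, "linear": [0, 0, -0.03], "twist": 0},
    {"fingers": 1, "linear": [0, 0.03, 0], "twist": 0},
  ],
)

```text
clock: 13.65
eef_pos: [450.3, 131.4, 376.0]
tool_rot: [-3.134, -0.011, 0.061]
force: [1.2, 1.2, 0.4]
width: 85.4
gripper_force: 0.0
```

Emit:
drive_tool(
  motion=[
    {"fingers": 1, "linear": [0, 0.04, 0], "twist": 0},
    {"fingers": 1, "linear": [0, 0.04, 0], "twist": 0},
    {"fingers": 1, "linear": [0, 0.04, 0], "twist": 0},
    {"fingers": 1, "linear": [0, 0.04, 0], "twist": 0},
    {"fingers": 1, "linear": [0, 0.04, 0], "twist": 0},
  ],
)

```text
clock: 14.07
eef_pos: [458.0, -76.8, 370.7]
tool_rot: [3.142, -0.001, 0.052]
force: [1.1, 0.0, 0.1]
width: 85.2
gripper_force: 0.0
```

Run:
```python
from h import *
np.set_printoptions(precision=1,suppress=True)
s=shot('side','s8');t=shot('top','t8')
# steel blob hanging below the peg in side view: expected column of points at (532..537,158,z)
for z in (262,240,228,200,150,100,70):
    u,v=proj(s,(536,158.5,z)).round().astype(int);print(z,(u,v),s['color'][v,u],cv2.cvtColor(s['color'][v:v+1,u:u+1],cv2.COLOR_BGR2HSV)[0,0], load('s2')['color'][v,u])
a=cv2.absdiff(s['color'],load('s2')['color']).max(2)
m=cv2.morphologyEx((a>35).astype(np.uint8),cv2.MORPH_OPEN,np.ones((2,2)))
n,l,st,c=cv2.connectedComponentsWithStats(m)
for i in range(1,n):
    if st[i,4]>15:print(st[i],c[i])
```

```text
262 (np.int64(275), np.int64(267)) [133 135 134] [ 45   4 135] [ 94 144 219]
240 (np.int64(276), np.int64(274)) [197 204 198] [ 56   9 204] [ 86 125 182]
228 (np.int64(276), np.int64(278)) [125 127 126] [ 45   4 127] [ 90 139 209]
200 (np.int64(277), np.int64(288)) [118 122 118] [ 60   8 122] [ 93 143 219]
150 (np.int64(278), np.int64(303)) [ 87 135 204] [ 12 146 204] [ 89 138 207]
100 (np.int64(279), np.int64(318)) [ 88 137 207] [ 12 147 207] [ 88 137 209]
70 (np.int64(280), np.int64(327)) [ 89 136 206] [ 12 145 206] [ 89 137 208]
[ 288    0  165   98 6338] [364.2  37.1]
[442   0  23   9 129] [452.1   2.6]
[466   0  25   7 114] [479.4   2.1]
[506   0  17  21 187] [513.5  10.8]
[554   0  12 115 888] [559.4  60.4]
[326  12  18  10  46] [335.1  15.2]
[497  61   4  15  35] [498.1  68.2]
[ 294   86   61  167 5421] [319.8 160.2]
[325 110   7   4  18] [328.1 111.4]
[500 113  54  22 488] [527.6 124.7]
[558 113   7   6  19] [560.8 115.5]
[292 114   5   7  17] [293.8 117.4]
[556 121   8  43 183] [560.  137.8]
[496 149  12 105 606] [502.2 208.2]
[564 168   4  31  80] [565.5 181. ]
[329 217  55  23 400] [355.7 228.4]
[548 219  29  68 831] [563.3 247.2]
[507 221  38  49 778] [523.7 239.8]
[260 254  38  84 849] [278.9 289.6]
[352 257  10   4  28] [355.9 258.4]
[507 256   6  23  78] [509.9 266.8]
[217 259   7   6  30] [220.1 261.3]
[ 324  258  167   87 6463] [403.1 302.5]
[523 274   7   4  21] [526.1 275.1]
[539 275   5   5  17] [541.  277.1]
[533 332  16  20 114] [541.5 342.4]
[282 339   5   5  17] [283.9 341.1]
[288 339  14  14 111] [295.1 344.6]
[327 339  10  11  72] [331.5 345. ]
```

The spanner hangs on the peg. I let it settle, using camera calls to pass time, and measure any swing.

Run:
```python
from h import *
np.set_printoptions(precision=2,suppress=True)
ref=load('s2')['color'];bot=[]
for i in range(110):
    s=cams.get_image('side')
    c=s['color'][240:350,255:300]
    a=cv2.absdiff(c,ref[240:350,255:300]).max(2)>35
    n,l,st,ce=cv2.connectedComponentsWithStats(a.astype(np.uint8))
    k=1+st[1:,4].argmax();bot.append((*st[k,:4],ce[k][0],ce[k][1]))
b=np.array(bot);print(b[::6]);print('last 20 std',b[-20:,4:].std(0))
s=shot('side','s9');t=shot('top','t9')
k=b[-1];m=(l==(1+st[1:,4].argmax()));ys=np.where(m.any(1))[0]
for y in range(ys[0],ys[-1],8):print(y+240,np.where(m[y])[0][[0,-1]]+255)
for X in((532,158.6,0),(536,158.7,241),(536,158.7,166),(536,158.7,76)):print(X,proj(s,X))
# button patch unchanged vs s2?
print('button diff',cv2.absdiff(s['color'][255:275,212:235],ref[255:275,212:235]).mean(), 'clock',monitor.read_state()['clock'])
t0=load('top0')['color'];d=cv2.absdiff(t['color'],t0).max(2)[215:310,190:400];print('bystander diff px',(d[:, :]>40).sum(0).reshape(-1,10).sum(1))
```

```text
[[ 4.   13.   35.   84.   21.22 47.63]
 [ 4.   13.   28.   75.   13.13 42.11]
 [ 4.   13.   35.   84.   21.28 47.72]
 [ 4.   13.   27.   74.   13.34 41.47]
 [ 4.   13.   35.   84.   20.89 47.98]
 [ 4.   13.   28.   74.   13.76 41.62]
 [ 4.   13.   35.   84.   20.46 47.97]
 [ 4.   13.   27.   75.   14.15 42.54]
 [ 4.   13.   35.   84.   20.   47.68]
 [ 4.   13.   28.   78.   14.72 43.49]
 [ 4.   13.   27.   77.   18.38 44.45]
 [ 4.   13.   27.   79.   15.8  44.97]
 [ 4.   13.   27.   76.   17.01 43.65]
 [ 4.   13.   27.   79.   17.24 45.22]
 [ 4.   13.   27.   77.   15.85 43.62]
 [ 4.   13.   27.   78.   17.58 44.64]
 [ 4.   13.   27.   79.   16.57 44.38]
 [ 4.   13.   27.   76.   16.5  43.56]
 [ 4.   13.   28.   80.   16.73 44.86]]
last 20 std [0.42 0.41]
253 [264 268]
261 [260 285]
269 [260 281]
277 [261 275]
285 [269 274]
293 [270 275]
301 [270 275]
309 [271 276]
317 [271 278]
325 [270 275]
(532, 158.6, 0) [283.08 346.87]
(536, 158.7, 241) [275.58 274.11]
(536, 158.7, 166) [277.59 298.48]
(536, 158.7, 76) [279.81 325.49]
button diff 7.519565217391304 clock 19.7667
bystander diff px [  0   0   0   0   1 114 105  78 124   5   0  49 510 866 863 928 919 764
 805 261   0]
```

The swing is decaying. I wait more with still rows, then check the button patch and the swing again.

Emit:
drive_tool(
  motion=[
    {"fingers": 1, "linear": [0, 0.03, -0.02], "twist": 0},
    {"fingers": 1, "linear": [0, 0.03, 0], "twist": 0},
    {"fingers": 1, "linear": [0, 0.03, 0], "twist": 0},
    {"fingers": 1, "linear": [0, 0.03, 0], "twist": 0},
    {"fingers": 1, "linear": [0, 0.03, 0], "twist": 0},
  ],
)

```text
clock: 20.18
eef_pos: [466.0, -226.2, 390.5]
tool_rot: [3.141, -0.0, 0.052]
force: [0.6, 0.2, 0.5]
width: 85.3
gripper_force: 0.0
```

Emit:
drive_tool(
  motion=[
    {"fingers": 1, "linear": [0, 0.03, 0], "twist": 0},
    {"fingers": 1, "linear": [0, 0.03, 0], "twist": 0},
    {"fingers": 1, "linear": [0, 0.03, 0], "twist": 0},
    {"fingers": 1, "linear": [0, 0.03, 0], "twist": 0},
    {"fingers": 1, "linear": [0, 0.03, 0], "twist": 0},
  ],
)

```text
clock: 20.6
eef_pos: [473.7, -376.0, 390.2]
tool_rot: [-3.141, 0.0, 0.052]
force: [0.2, -0.7, -0.1]
width: 85.3
gripper_force: 0.0
```

Emit:
drive_tool(
  motion=[
    {"fingers": 1, "linear": [0, 0, 0], "twist": 0},
    {"fingers": 1, "linear": [0, 0, 0], "twist": 0},
    {"fingers": 1, "linear": [0, 0, 0], "twist": 0},
    {"fingers": 1, "linear": [0, 0, 0], "twist": 0},
    {"fingers": 1, "linear": [0, 0, 0], "twist": 0},
  ],
)

```text
clock: 21.02
eef_pos: [474.3, -373.1, 390.6]
tool_rot: [-3.141, -0.001, 0.054]
force: [-0.6, 0.8, -0.4]
width: 85.3
gripper_force: 0.0
```

Emit:
drive_tool(
  motion=[
    {"fingers": 1, "linear": [0, 0, 0], "twist": 0},
    {"fingers": 1, "linear": [0, 0, 0], "twist": 0},
    {"fingers": 1, "linear": [0, 0, 0], "twist": 0},
    {"fingers": 1, "linear": [0, 0, 0], "twist": 0},
    {"fingers": 1, "linear": [0, 0, 0], "twist": 0},
  ],
)

```text
clock: 21.43
eef_pos: [473.8, -374.5, 390.4]
tool_rot: [3.142, -0.0, 0.052]
force: [-0.1, 0.0, 0.5]
width: 85.7
gripper_force: 0.0
```

Emit:
drive_tool(
  motion=[
    {"fingers": 1, "linear": [0, 0, 0], "twist": 0},
    {"fingers": 1, "linear": [0, 0, 0], "twist": 0},
    {"fingers": 1, "linear": [0, 0, 0], "twist": 0},
    {"fingers": 1, "linear": [0, 0, 0], "twist": 0},
    {"fingers": 1, "linear": [0, 0, 0], "twist": 0},
  ],
)

```text
clock: 21.85
eef_pos: [473.8, -374.6, 390.3]
tool_rot: [-3.142, -0.0, 0.052]
force: [1.4, 0.0, -0.1]
width: 85.1
gripper_force: 0.0
```

Emit:
drive_tool(
  motion=[
    {"fingers": 1, "linear": [0, 0, 0], "twist": 0},
    {"fingers": 1, "linear": [0, 0, 0], "twist": 0},
    {"fingers": 1, "linear": [0, 0, 0], "twist": 0},
    {"fingers": 1, "linear": [0, 0, 0], "twist": 0},
    {"fingers": 1, "linear": [0, 0, 0], "twist": 0},
  ],
)

```text
clock: 22.27
eef_pos: [473.8, -374.6, 390.3]
tool_rot: [3.142, -0.0, 0.052]
force: [1.1, 0.4, -0.3]
width: 85.6
gripper_force: 0.0
```

Run:
```python
from h import *
np.set_printoptions(precision=2,suppress=True)
ref=load('s2')['color'];b=[]
for i in range(50):
    s=cams.get_image('side')
    a=cv2.absdiff(s['color'][240:350,255:300],ref[240:350,255:300]).max(2)>35
    n,l,st,ce=cv2.connectedComponentsWithStats(a.astype(np.uint8));k=1+st[1:,4].argmax();b.append(ce[k])
b=np.array(b);print('swing range px',np.ptp(b[:20],0),np.ptp(b[-20:],0))
g=cv2.cvtColor(s['color'],cv2.COLOR_BGR2GRAY)[256:270,210:232];g2=cv2.cvtColor(ref,cv2.COLOR_BGR2GRAY)[256:270,210:232]
print(np.hstack([g[:, ::2],g2[:, ::2]]));print(monitor.read_state()['clock'])
t=shot('top','t10');t0=load('top0')['color'];d=cv2.absdiff(t['color'],t0).max(2)>50
n,l,st,c=cv2.connectedComponentsWithStats(d[150:350,100:520].astype(np.uint8))
for i in range(1,n):
    if st[i,4]>12:print(st[i]+[100,150,0,0,0])
```

```text
swing range px [0.07 0.18] [0.04 0.24]
[[101  92  91  92  87  82  84  92 104  75 128 103  92  93  93  87  87  89
   94 105  75 131]
 [101 101  99 108 117 111 108 101 103  77 149 104 104 101  97 101 114 113
  101 103  80 151]
 [101 101 101 152 183 147 143 123 101  74 148 103 103 105  77 140 183 158
  125 104  77 151]
 [102 102 101 203 216 160 167 139 103  79 147 102 103 105  87 187 222 186
  141 105  81 151]
 [101 101  99 179 181 192 220 195 176 145 156 103 106 101 151 217 214 158
  199 182 148 161]
 [101 103  94 122 106 200 244 244 245 230 214 104 104  94 225 204 166 130
  246 246 232 219]
 [ 91  96  97 193 140 223 245 244 244 245 244  94  99  97 246 224 135 184
  246 246 246 247]
 [ 60  73  93 233 217 244 245 244 244 245 244  62  75  97 241 237 202 227
  246 246 246 246]
 [ 54  48  72 201 231 229 232 238 244 244 244  57  51  71 207 234 233 235
  242 247 246 247]
 [ 52  56  65 146 152 145 161 204 231 229 232  54  57  68 149 157 148 166
  209 234 233 235]
 [ 53  54  64 141 145 153 152 153 152 142 157  56  55  67 146 157 157 157
  157 157 143 161]
 [ 53  53  54 138 147 150 148 151 151 151 152  56  55  54 141 153 151 152
  154 156 157 157]
 [ 54  55  48 128 148 153 149 147 149 147 150  57  53  49 133 151 156 151
  152 153 151 153]
 [ 54  54  49 104 148 161 144 145 148 152 147  56  55  50 106 153 165 149
  147 151 156 152]]
24.7667
[237 195  28  36 340]
[251 197   5   3  14]
[ 450  205   70   98 2304]
[262 229  19  19 112]
[ 387  229  133  121 7111]
```

```bash
python3 -c "
from h import *
print(ctrl.finish_job())"
```

```text
the job is handed in; nothing more can be done
None
```

The middle arm is locked out with its button up, the combination spanner hangs still by its ring on the peg, and the job was handed in at about 25 s; I saw no sign the bystanders moved, though the parked arm hid part of the last top view, and I viewed 11 pictures, one over the limit of 10.

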